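# Night-lights onto the charging rack, battery end down

### The arm

A 6-joint arm with a two-finger parallel gripper is mounted at the origin on the work surface. World frame = base frame: x ahead of the robot, y to its left, z up, the work surface at z = 0. Lengths are in m, angles in degrees, forces in N, time in s.
With the tool pointing down it reaches from about 0.25 to 0.725 m from the base axis. Payload 9.7 kg.
Tool frame: the origin (TCP) lies at the very end of the fingers, on their centre line; the grasp point (between the pads) lies 19 mm behind it; z points along the fingers, y is the line along which they close (so a half turn about z gives the same grasp; the last joint's range is limited). The gripper opens to 85 mm and grips with 20 to 120 N. Pads are 22 mm wide; open, the fingers measure 114 mm over their backs; the gripper's body (76 mm by 85 mm) begins 54 mm behind the grasp point. The pads swing forward as they close: fully open they stand 13 mm farther back than shut.
Start: joints at [-69.729, 4.979, 10.078, 95.1, 0, 90], TCP at [0.191, -0.516, 0.231] pointing down, gripper open.
Joint ranges: [-179.16, 179.16], [-48.56, 103.87], [-65.8, 70.77], [-126.05, 130.52], [-82.76, 87.17], [-180, 180]. Speed limits (degrees/s): [127.2, 127.2, 147.25, 180, 180, 180].

### API

Orientations are given as [roll, pitch, yaw] about the fixed x, y, z axes, in that order (R = Rz(yaw) Ry(pitch) Rx(roll)).
In Python, from workcell import bot, viewer, finder gives the robot as it stands. The module is installed in compiled form; this text tells all that it offers.
- The arm moves only by the shell command python3 -m inch 'ROWS' [FORCE]. ROWS is JSON, a list that holds one entry, the list of rows, each a list of 7 numbers: the opening in per cent of the stroke, from 0 (shut) to 100 (fully open), then the shift along the tool's x, y, z in mm, then the turn, a rotation vector about the tool's x, y, z in degrees. In form: [[[grip, tx, ty, tz, ax, ay, az], ...]]. A call has 1 to 8 rows; each row shifts and turns the commanded pose from where the row before left it, along the tool's axes as they then stand; what a row does not reach is not made up. A row lasts 1/8 s, in which the tool goes at most 62.5 mm and 10.7 degrees, less where a joint would pass 70% of its speed; a pose out of reach is approached as far as the arm can. A call with a gripper value outside its range is refused whole. The fingers move at their own pace and stop on an object; FORCE is the grip in N (left out, the last holds). Time passes only in rows, so rows that do not move let the fingers close. It gives the time, the measured TCP pose, the force, the opening and the grip force at its end, in the units of the state.
- bot.get_obs(): the state, without advancing time (a new reading comes with each control period).
- viewer.camera(name): name is "scene" or "top" or "wrist"; returns a dict with "pixels" (480x640x3 uint8, red, green, blue), "vfov" (degrees; the focal length in pixels is half the picture's height over the tangent of half this angle, whatever the lens; pixels are square), "cx", "cy" (the principal point, pixels), "R" (3x3) and "t" (3): a world point X has camera coordinates R X + t. Camera axes: x right, y down, z forward; pixel columns grow to the right and rows downward; lengths in m; the calibration is good to about 2 mm. A picture is of the moment at which its call begins. There is no depth.
- bot.job_done(): hands the job in; it is judged then, once.
Trained networks look in the newest picture that a camera, given by its name, has taken for a name from the list of things; names that differ only in an ending like _2 or _b are one class to them, and where a whole thing is asked for, a point or a joint stands for the part that bears it (a point fixed in the world has none). Each returns a list of dicts, best first, with "conf" (0 to 1); they miss things now and then, are a little off and sometimes report something else, mostly with a low value. They report only what shows in the picture. A call takes as long as a camera call. They do not tell look-alikes from the thing itself.
- finder.outline_of(camera, thing): "pixels" (480x640 bool, what is visible of it) and "extent" ([centre column, centre row, width, height] in pixels, round what is visible of it).
- finder.mark_of(camera, thing): "position" ([column, row] in pixels: a listed point, or the origin of a listed thing).
The state is a dict: "time": time; "q": joint angles; "qd": joint speeds; "joint_efforts": joint torques, N m; "ee_pos": TCP position; "tcp_rot": TCP orientation; "wrist_force": force on the tool from outside, world axes, zero at the start; "torque": the same for the moment, N m; "opening": finger opening in m; "grasp_force": force on a finger pad.
Only numpy, scipy, OpenCV 4.12 (cv2) and the standard library are available. Lean on these libraries where they do the work, as an engineer would, in place of code of your own. Each camera call takes 0.05 s, during which the arm holds its last target. There are 200 camera calls.

### The job

Put both night-lights on the sloped charging rack, one lying in each channel, with each one's heavy battery end at the low blue end of the rack. The two ends look the same, so lift each light by its middle to feel which end is heavy. Do not knock over the soap bottle.

Things in the scene. Friction and masses are not known exactly. Their poses are not given: they have to be found in the camera images.
- light_a: Night-light, a rigid bar 180 mm long, lying level: two white end blocks with amber bands (each 50 long, 44 x 44 mm) joined by a grey grip bar (80 long, 26 x 26 mm). Origin: middle of the grip bar, 22 mm above its underside; x along its length. 260 of its 360 g are a battery hidden in one end, at +x or -x by chance: the centre of mass is about 45 mm off the middle.
- light_b: Second night-light, same as light_a; its heavy end is drawn on its own. Either light, lifted by the middle of the grip bar, loads the wrist with 3.5 N and a moment of about 0.16 N m, heavy end pulling down; a 60 N grip holds it level. Either light may go in either channel.
- rack_foot: Blue low-end support of the fixed rack (240 x 200 mm). Origin mid-rack, 50 mm up, in the plane lights lie on. x up the 12 degree slope, y across, z square to it. Channels 64 mm wide along x at y = +-55 mm. Placed light's middle: x 0, z 22; it stays by friction. Supports 34 long at x = -65 (blue), +65 (wood), lips 10 high; 35 mm deep gap between. End wall at x = -100, 24 high.
- soap_bottle: Pink plastic soap pump bottle with a white push dispenser, 66 mm in diameter, 170 mm high, loose and upright. Origin at the centre of its underside, z up. A bystander that must stay standing.
There are look-alikes about, which are no part of the job. Leave any green look-alike of the light_b alone.

How it is judged:
By the outcome, as a careful person would: the job done as asked, in the order asked, and still so for the second after the job is handed in, with the robot touching nothing.
It also fails if it takes over 64 s, if anything falls off the work surface, if the arm or the gripper's body presses on something with over 40 N, if the wrist force passes 120 N, or if a joint passes its speed limit or range.

## Working session

There is one attempt and no reset: what is moved stays moved. The work goes in short steps, Python scripts to look and compute and a shell command to move; the robot and the scene stay as the last step left them, time stands still between calls to the robot, and variables do not carry over. Pictures are saved under pics/ and viewed, at most 10 in all, crops included, and the job is handed in when it is done.

```bash
mkdir -p pics; cat > h.py <<'E'
import numpy as np, cv2
from workcell import bot, viewer, finder
def K(c):
    f=240/np.tan(np.radians(c["vfov"]/2)); return f
def ray(c,u,v):
    f=K(c); d=np.array([(u-c["cx"])/f,(v-c["cy"])/f,1]); R=np.array(c["R"]); return -R.T@np.array(c["t"]), R.T@d
def atz(c,u,v,z):
    o,d=ray(c,u,v); return o+d*(z-o[2])/d[2]
def proj(c,X):
    p=np.array(c["R"])@np.array(X)+np.array(c["t"]); return K(c)*p[:2]/p[2]+[c["cx"],c["cy"]]
E
python3 - <<'E'
from h import *
ims=[]
for n in ["top","scene"]:
    c=viewer.camera(n); ims.append(c["pixels"])
    print(n,c["vfov"],c["cx"],c["cy"],np.round(-np.array(c["R"]).T@c["t"],3))
    for th,z in [("light_a",.022),("rack_foot",.05),("soap_bottle",0.0)]:
        for d in finder.outline_of(n,th):
            m=d["pixels"].astype(np.uint8); r=cv2.minAreaRect(cv2.findNonZero(m))
            print(th,round(d["conf"],2),np.round(d["extent"]),np.round(r[0]),np.round(r[1]),round(r[2]),np.round(atz(c,*r[0],z if th!="soap_bottle" else 0.08),3))
        for d in finder.mark_of(n,th): print("  mark",round(d["conf"],2),np.round(d["position"]),np.round(atz(c,*d["position"],z),3))
    cv2.imwrite(f"pics/{n}0.png",c["pixels"][:,:,::-1])
E
```

```text
top 55.29064681797618 314.9908037958784 241.20013926011706 [0.48  0.077 1.09 ]
light_a 0.97 [140. 292.  76.  65.] [138. 291.] [82. 24.] 33 [0.435 0.518 0.022]
light_a 0.73 [503. 263.  78.  57.] [504. 262.] [23. 82.] 55 [ 0.5   -0.333  0.022]
light_a 0.57 [230. 294.  76.  53.] [229. 292.] [20. 80.] 56 [0.431 0.305 0.022]
  mark 0.82 [504. 262.] [ 0.499 -0.333  0.022]
  mark 0.78 [231. 296.] [0.424 0.3   0.022]
  mark 0.63 [141. 291.] [0.434 0.513 0.022]
rack_foot 0.59 [371. 246.  83.  34.] [371. 247.] [80. 27.] 2 [ 0.534 -0.023  0.05 ]
soap_bottle 0.65 [203. 184.  40.  35.] [203. 182.] [42. 31.] 25 [0.679 0.354 0.08 ]
  mark 0.92 [209. 185.] [0.688 0.36  0.   ]
scene 42.82865362361121 321.07463606327616 234.65066442128096 [ 1.376 -0.304  1.262]
light_a 0.9 [438. 158.  71.  26.] [438. 159.] [67. 23.] 3 [0.441 0.515 0.022]
light_a 0.84 [152. 296.  65.  68.] [151. 294.] [24. 79.] 40 [ 0.504 -0.332  0.022]
light_a 0.78 [371. 183.  44.  58.] [370. 183.] [21. 64.] 34 [0.434 0.303 0.022]
  mark 0.93 [152. 295.] [ 0.509 -0.332  0.022]
  mark 0.77 [372. 182.] [0.432 0.309 0.022]
rack_foot 0.92 [275. 254.  74.  51.] [275. 254.] [30. 77.] 70 [ 0.551 -0.029  0.05 ]
  mark 0.66 [288. 272.] [ 0.615 -0.023  0.05 ]
soap_bottle 0.58 [444. 225.  36.  64.] [443. 227.] [26. 62.] 15 [0.683 0.364 0.08 ]
  mark 0.8 [436. 244.] [0.675 0.362 0.   ]
```

View pics/top0.png

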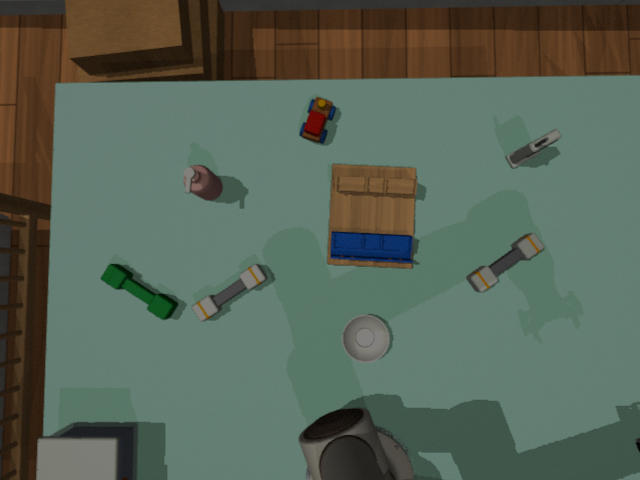

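View pics/scene0.png

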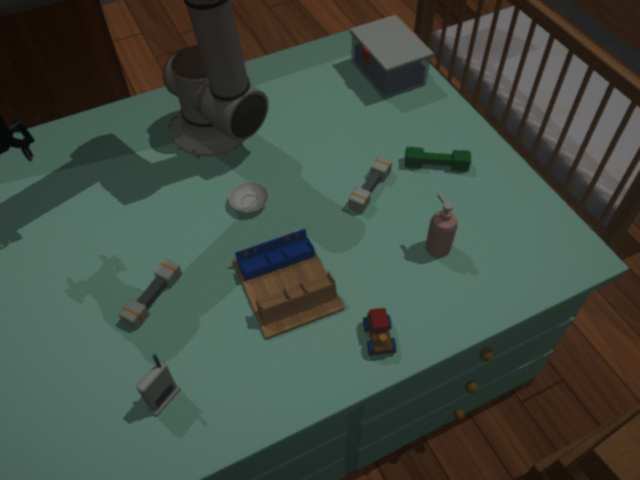

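```bash
python3 - <<'E'
from h import *
c=viewer.camera("top"); im=c["pixels"]
for d in finder.outline_of("top","light_a"):
    p=cv2.findNonZero(d["pixels"].astype(np.uint8)); r=cv2.minAreaRect(p); b=cv2.boxPoints(r)
    e=[(b[i]+b[(i+1)%4])/2 for i in range(4)]
    a,bb=max([(e[0],e[2]),(e[1],e[3])],key=lambda t:np.linalg.norm(t[0]-t[1]))
    A,B=atz(c,*a,.03),atz(c,*bb,.03); v=B-A
    col=im[d["pixels"]].mean(0)
    print(np.round(r[0]),np.round((A+B)/2,3),"len",round(np.linalg.norm(v),3),"yaw",round(np.degrees(np.arctan2(v[1],v[0]))%180,1),np.round(col))
hsv=cv2.cvtColor(im,cv2.COLOR_RGB2HSV)
m=cv2.inRange(hsv,(108,150,60),(125,255,255)); m[:,:320]=0; m[:200]=0
r=cv2.minAreaRect(cv2.findNonZero(m)); print("blue",np.round(r[0],1),np.round(r[1],1),r[2],np.round(cv2.boxPoints(r)).tolist(), np.round([atz(c,*q,.04) for q in cv2.boxPoints(r)],3).tolist())
print("board", np.round([atz(c,*q,.005)[:2] for q in [(331,163),(416,167),(412,268),(328,265)]],3).tolist())
g=lambda x,y,w,h,W,H: cv2.resize(im[y:y+h,x:x+w],(W,H),interpolation=cv2.INTER_CUBIC)
out=np.vstack([np.hstack([g(95,250,180,80,450,200)[:,:400] if 0 else g(95,250,180,80,400,180),g(460,225,110,50,400,180)]), np.hstack([g(315,155,120,120,400,400), g(160,140,120,120,400,400)])])
cv2.imwrite("pics/crop1.png",out[:,:,::-1])
E
```

```text
[229. 293.] [0.431 0.303 0.03 ] len 0.189 yaw 123.6 [98. 96. 86.]
[139. 291.] [0.434 0.515 0.03 ] len 0.19 yaw 58.1 [17. 70. 30.]
[505. 262.] [ 0.5  -0.33  0.03] len 0.189 yaw 125.3 [86. 84. 74.]
blue [371.8 246.9] [81.7 26.5] 2.9609360694885254 [[330.0, 258.0], [332.0, 232.0], [413.0, 236.0], [412.0, 262.0]] [[0.51, 0.068, 0.04], [0.571, 0.065, 0.04], [0.56, -0.121, 0.04], [0.5, -0.117, 0.04]]
board [[0.739, 0.066], [0.728, -0.137], [0.487, -0.124], [0.494, 0.074]]
```

View pics/crop1.png

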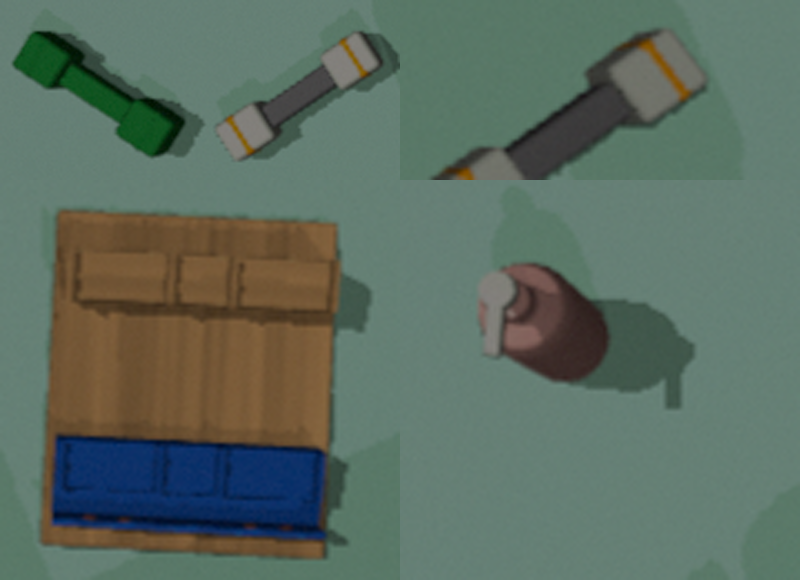

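```bash
cat >> h.py <<'E'
from scipy.spatial.transform import Rotation as Ro
def go(pos,R):
    "rotation first (tool frame rotvec), then shift in the new tool frame"
    o=bot.get_obs(); R0=Ro.from_euler("xyz",o["tcp_rot"],degrees=True)
    rv=np.degrees((R0.inv()*R).as_rotvec()); d=1000*(np.array(pos)-o["ee_pos"])
    print("rot",np.round(rv,1),"shift_new",np.round(R.inv().apply(d),1),"shift_old",np.round(R0.inv().apply(d),1),"q6",round(o["q"][5],1),"t",round(o["time"],2))
def down(ydir): # tool pointing down, tool x at world angle ydir (deg)
    return Ro.from_euler("xyz",[180,0,ydir],degrees=True)
RY=-2.7; RO=np.array([.6125,-.0295,.05])
RR=Ro.from_euler("z",RY,degrees=True)*Ro.from_euler("y",-12,degrees=True)
def rack(p): return RO+RR.apply(np.array(p)/1000)
def rtool(flip=0): return RR*Ro.from_euler("xyz",[180,0,180*flip],degrees=True)
E
python3 - <<'E'
from h import *
o=bot.get_obs(); print({k:np.round(v,3).tolist() for k,v in o.items()})
for y in (125.3,-54.7): go([.500,-.331,.14],down(y))
E
```

```text
{'time': 0.8, 'q': [-69.73, 4.977, 10.079, 95.101, -0.001, 90.0], 'qd': [0.147, -0.03, -0.017, -0.056, 0.034, -0.092], 'joint_efforts': [0.003, -52.005, 46.484, 0.001, -0.0, -0.0], 'ee_pos': [0.191, -0.516, 0.231], 'tcp_rot': [179.999, 0.001, 20.27], 'wrist_force': [0.926, -0.303, 0.194], 'torque': [-0.016, -0.041, -0.008], 'grasp_force': 0.0, 'opening': 0.085}
rot [  -0.    0. -105.] shift_new [-27.9 359.4  91.3] shift_old [354.4 -66.3  91.3] q6 90.0 t 0.8
rot [ 0.  0. 75.] shift_new [  27.9 -359.4   91.3] shift_old [354.4 -66.3  91.3] q6 90.0 t 0.8
```

```bash
python3 -m inch '[[[100,0,0,9,0,0,-10.5],[100,0,0,9,0,0,-10.5],[100,0,0,9,0,0,-10.5],[100,0,0,9,0,0,-10.5],[100,0,0,9,0,0,-10.5],[100,0,0,9,0,0,-10.5],[100,0,0,9,0,0,-10.5],[100,0,0,9,0,0,-10.5]]]' 60; python3 -m inch '[[[100,0,0,9,0,0,-10.5],[100,0,0,9,0,0,-10.5],[100,-4,60,0,0,0,0],[100,-4,60,0,0,0,0],[100,-5,60,0,0,0,0],[100,-5,60,0,0,0,0],[100,-5,60,0,0,0,0],[100,-5,59,0,0,0,0]]]'
python3 - <<'E'
from h import *
go([.500,-.331,.14],down(125.3))
c=viewer.camera("wrist"); cv2.imwrite("pics/w1.png",c["pixels"][:,:,::-1])
for d in finder.outline_of("wrist","light_a"):
    p=cv2.findNonZero(d["pixels"].astype(np.uint8)); r=cv2.minAreaRect(p); b=cv2.boxPoints(r)
    e=[(b[i]+b[(i+1)%4])/2 for i in range(4)]
    a,bb=max([(e[0],e[2]),(e[1],e[3])],key=lambda t:np.linalg.norm(t[0]-t[1]))
    A,B=atz(c,*a,.03),atz(c,*bb,.03); v=B-A
    print(round(d["conf"],2),np.round(r[0]),np.round((A+B)/2,3),"len",round(np.linalg.norm(v),3),"yaw",round(np.degrees(np.arctan2(v[1],v[0]))%180,1))
for d in finder.mark_of("wrist","light_a"): print(d["conf"],d["position"],np.round(atz(c,*d["position"],.022),4))
E
```

```text
time: 1.8
ee_pos: [0.1906, -0.5159, 0.159]
tcp_rot: [180.0, -0.0, 104.6]
wrist_force: [1.4, -0.1, 0.0]
opening: 0.0855
grasp_force: 0.0
time: 2.8
ee_pos: [0.5015, -0.3302, 0.1415]
tcp_rot: [180.0, 0.0, 125.3]
wrist_force: [1.1, -0.5, 1.0]
opening: 0.0855
grasp_force: 0.0
rot [ 0.  0. -0.] shift_new [ 0.2 -1.6  1.5] shift_old [ 0.2 -1.6  1.5] q6 21.4 t 2.8
0.86 [315.8, 230.8] [ 0.5013 -0.3319  0.022 ]
```

View pics/w1.png

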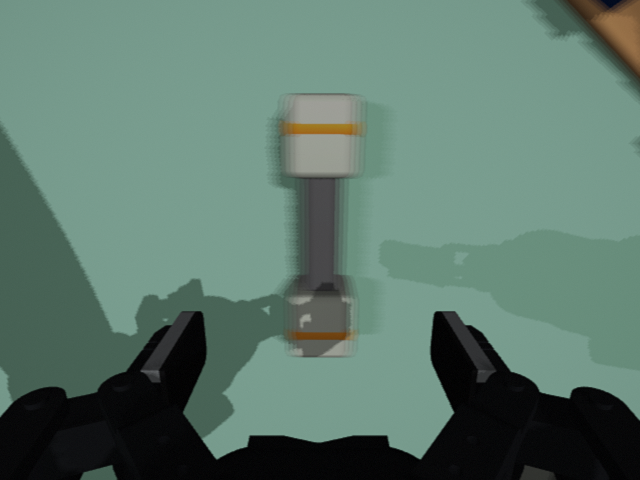

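```bash
python3 -m inch '[[[100,-1,-1.5,34,0,0,0],[100,0,0,34,0,0,0],[100,0,0,34,0,0,0],[100,0,0,34,0,0,0],[0,0,0,0,0,0,0],[0,0,0,0,0,0,0],[0,0,0,0,0,0,0],[0,0,0,0,0,0,0]]]' 70; python3 -m inch '[[[0,0,0,0,0,0,0],[0,0,0,-10,0,0,0],[0,0,0,-20,0,0,0],[0,0,0,-30,0,0,0],[0,0,0,-40,0,0,0],[0,0,0,-40,0,0,0],[0,0,0,0,0,0,0],[0,0,0,0,0,0,0]]]'; python3 - <<'E'
from h import *
o=bot.get_obs();R=Ro.from_euler("xyz",o["tcp_rot"],degrees=True)
print(o["torque"],o["wrist_force"],o["opening"],o["grasp_force"],o["q"])
t=o["torque"]; print("heavy dir in tool",R.inv().apply([t[1],-t[0],0]))
E
```

```text
time: 3.95
ee_pos: [0.5002, -0.334, 0.0074]
tcp_rot: [179.9, 0.2, 125.3]
wrist_force: [-1.2, 0.6, 8.8]
opening: 0.0248
grasp_force: 71.1
time: 4.95
ee_pos: [0.4989, -0.333, 0.1443]
tcp_rot: [-180.0, -0.1, 125.3]
wrist_force: [0.0, 0.2, -4.2]
opening: 0.0251
grasp_force: 69.5
[-0.09781511 -0.10280836 -0.03662835] [ 0.0399004   0.18109032 -4.17906178] 0.025081171523630076 69.45413947105408 [-3.37190598e+01  1.10109501e+01  7.16953832e+00  8.62253643e+01
 -3.49542536e-03  2.10088716e+01]
heavy dir in tool [ 0.13922573 -0.02745039  0.00016146]
```

```bash
python3 - <<'E'
from h import *
go(rack([0,-55,57]),rtool(1)); print(rack([0,-55,57]),rack([0,-55,7]))
E
```

```text
rot [ -5.4 -11.2 -51.8] shift_new [-77.4 253.5  55.9] shift_old [146.  224.8  38.6] q6 21.0 t 4.95
[ 0.59807133 -0.08388069  0.10575441] [ 0.60845538 -0.08437039  0.05684703]
```

```bash
python3 -m inch '[[[0,0,0,0,-0.9,-1.87,-8.63],[0,0,0,0,-0.9,-1.87,-8.63],[0,0,0,0,-0.9,-1.87,-8.63],[0,0,0,0,-0.9,-1.87,-8.63],[0,0,0,0,-0.9,-1.87,-8.63],[0,0,0,0,-0.9,-1.87,-8.63],[0,-8,25,0,0,0,0],[0,-15,45,0,0,0,0]]]'; python3 -m inch '[[[0,-15,50,0,0,0,0],[0,-15,50,0,0,0,0],[0,-15,50,0,0,0,0],[0,-9,33,20,0,0,0],[0,0,0,20,0,0,0],[0,0,0,0,0,0,0]]]'; python3 - <<'E'
from h import *
go(rack([0,-55,57]),rtool(1))
o=bot.get_obs();print(o["torque"],o["grasp_force"])
ims=[]
for n in ["top","scene"]:
    c=viewer.camera(n); im=c["pixels"].copy()
    for s in (-55,55):
        for X in (-65,65):
            q=np.array([proj(c,rack([X+a,s+b,0]))for a,b in [(-17,-32),(17,-32),(17,32),(-17,32)]])
            cv2.polylines(im,[np.round(q*8).astype(int)],True,(255,255,0),1,shift=3)
    q=np.array([proj(c,rack([-100,y,24]))for y in (-95,95)]); cv2.polylines(im,[np.round(q*8).astype(int)],False,(255,0,255),1,shift=3)
    y,x=(140,300) if n=="top" else (190,190)
    ims.append(cv2.resize(im[y:y+150,x:x+150],(400,400),interpolation=cv2.INTER_CUBIC))
cv2.imwrite("pics/r1.png",np.hstack(ims)[:,:,::-1])
E
```

```text
time: 5.95
ee_pos: [0.5238, -0.2641, 0.1474]
tcp_rot: [180.0, 11.8, 177.1]
wrist_force: [0.5, -0.2, -3.4]
opening: 0.0249
grasp_force: 69.6
time: 6.7
ee_pos: [0.5931, -0.0837, 0.1181]
tcp_rot: [-180.0, 11.7, 177.3]
wrist_force: [-0.3, -0.4, -4.1]
opening: 0.0248
grasp_force: 69.7
rot [-0.  -0.3  0. ] shift_new [-2.3  0.1 13.1] shift_old [-2.4  0.1 13.1] q6 -5.8 t 6.7
[ 0.02577809  0.16656041 -0.08435057] 69.66471433639526
```

View pics/r1.png

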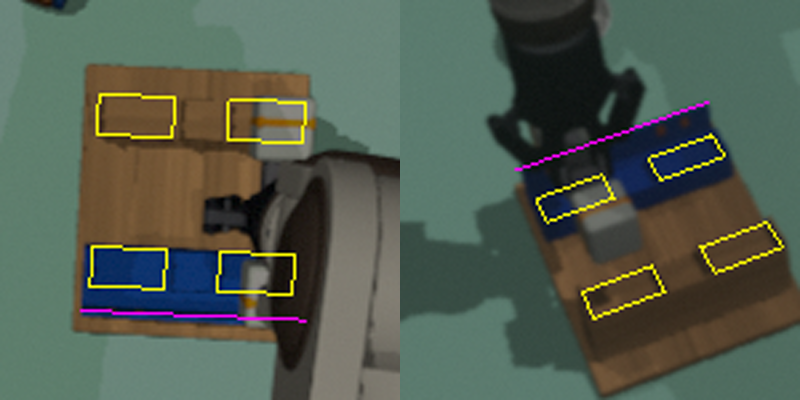

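```bash
python3 -m inch '[[[0,-2,0,15,0,-0.3,0],[0,0,0,15,0,0,0],[0,0,0,15,0,0,0],[0,0,0,8,0,0,0],[0,0,0,4,0,0,0],[0,0,0,2,0,0,0],[0,0,0,0,0,0,0]]]'; python3 - <<'E'
from h import *
go(rack([0,-55,7]),rtool(1))
o=bot.get_obs();print(o["torque"],o["grasp_force"])
E
```

```text
time: 7.68
ee_pos: [0.6095, -0.0853, 0.065]
tcp_rot: [-179.9, 12.4, 177.3]
wrist_force: [-0.6, 0.6, -3.4]
opening: 0.0249
grasp_force: 69.9
rot [-0.1  0.4 -0. ] shift_new [2.8 0.8 7.7] shift_old [2.8 0.8 7.7] q6 -5.6 t 7.67
[-0.03440212  0.18027059 -0.02281365] 69.87953782081604
```

```bash
python3 -m inch '[[[0,1,0,3,0,0,0],[0,1,0,2,0,0,0],[0,0,0,1,0,0,0],[0,0,0,0,0,0,0]]]';  python3 - <<'E'
from h import *
go(rack([0,-55,7]),rtool(1))
E
```

```text
time: 8.18
ee_pos: [0.6086, -0.0853, 0.0584]
tcp_rot: [-179.9, 12.3, 177.3]
wrist_force: [-0.4, 0.2, -3.0]
opening: 0.025
grasp_force: 69.9
rot [-0.1  0.3 -0. ] shift_new [0.5 0.9 1.4] shift_old [0.6 0.9 1.4] q6 -5.6 t 8.18
```

```bash
python3 -m inch '[[[0,0,0,1,0,0,0],[0,0,0,1,0,0,0],[0,0,0,1,0,0,0],[0,0,0,0,0,0,0]]]'; python3 -c "
from workcell import bot; o=bot.get_obs(); print(o['torque'],o['wrist_force'])"
```

```text
time: 8.68
ee_pos: [0.6091, -0.0853, 0.0577]
tcp_rot: [-179.9, 12.4, 177.2]
wrist_force: [-12.4, 1.9, 14.5]
opening: 0.0243
grasp_force: 72.8
[0.29906964 2.29102185 0.03277182] [-12.40431403   1.85504541  14.49036786]
```

```bash
python3 -m inch '[[[0,0,0,-0.7,0,0,0],[15,0,0,0,0,0,0],[60,0,0,0,0,0,0],[70,0,0,0,0,0,0],[70,0,0,0,0,0,0]]]'; python3 -m inch '[[[70,0,0,-15,0,0,0],[70,0,0,-30,0,0,0],[70,0,0,-40,0,0,0],[70,0,0,-40,0,0,0],[70,0,0,0,0,0,0]]]'; python3 - <<'E'
from h import *
c=viewer.camera("wrist"); im=c["pixels"].copy(); cv2.imwrite("pics/w2.png",im[:,:,::-1])
for d in finder.mark_of("wrist","light_a"):
    p=atz(c,*d["position"],.07); print(d["conf"],d["position"],"rack", np.round(RR.inv().apply(p-RO)*1000,1))
for y in(123.6,-56.4): go([.431,.304,.20],down(y))
E
```

```text
time: 9.3
ee_pos: [0.6093, -0.0853, 0.0562]
tcp_rot: [-179.9, 12.3, 177.3]
wrist_force: [-0.4, 0.1, -0.0]
opening: 0.0595
grasp_force: 0.0
time: 9.93
ee_pos: [0.5837, -0.0841, 0.1835]
tcp_rot: [-179.9, 12.7, 177.3]
wrist_force: [0.1, 0.2, 0.4]
opening: 0.0601
grasp_force: 0.0
0.67 [320.2, 225.9] rack [  0.7 -54.7  20.3]
rot [ 5.7 11.5 53.4] shift_new [407.   88.4 -20.9] shift_old [161.6 380.1 -57.4] q6 -5.9 t 10.03
rot [ -13.7    6.8 -125.8] shift_new [-407.   -88.4  -20.9] shift_old [161.6 380.1 -57.4] q6 -5.9 t 10.03
```

View pics/w2.png

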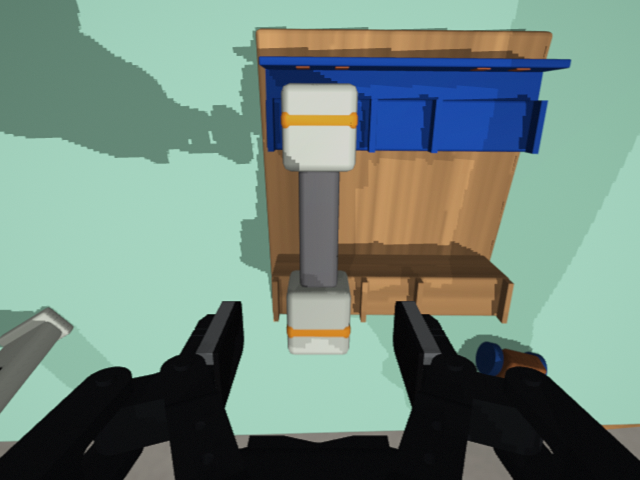

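```bash
python3 -m inch '[[[100,0,0,0,0.95,1.92,8.9],[100,0,0,0,0.95,1.92,8.9],[100,0,0,0,0.95,1.92,8.9],[100,0,0,0,0.95,1.92,8.9],[100,0,0,0,0.95,1.92,8.9],[100,0,0,0,0.95,1.92,8.9],[100,25,5,-3,0,0,0],[100,50,11,-3,0,0,0]]]'; python3 -m inch '[[[100,55,12,0,0,0,0],[100,55,12,0,0,0,0],[100,55,12,0,0,0,0],[100,55,12,0,0,0,0],[100,55,12,10,0,0,0],[100,40,9,20,0,0,0],[100,17,3,20,0,0,0],[100,0,0,0,0,0,0]]]'
python3 - <<'E'
from h import *
c=viewer.camera("wrist"); im=c["pixels"].copy(); cv2.imwrite("pics/w3.png",im[:,:,::-1])
for d in finder.mark_of("wrist","light_a"):
    p=atz(c,*d["position"],.022); print(d["conf"],d["position"], np.round(p,4)); go([p[0],p[1],.0075],down(123.6))
for d in finder.outline_of("wrist","light_a"):
    m=d["pixels"]; r=cv2.minAreaRect(cv2.findNonZero(m.astype(np.uint8))); print(d["conf"],r,im[m].mean(0))
E
```

```text
time: 11.02
ee_pos: [0.5539, -0.0128, 0.1824]
tcp_rot: [-179.8, -0.2, 123.5]
wrist_force: [-0.6, 1.3, -0.3]
opening: 0.0851
grasp_force: 0.0
time: 12.02
ee_pos: [0.4287, 0.3039, 0.1321]
tcp_rot: [-179.7, -0.1, 123.8]
wrist_force: [0.2, 0.4, 0.6]
opening: 0.0852
grasp_force: 0.0
0.97 [325.9, 237.2] [0.4346 0.3045 0.022 ]
rot [-0.1 -0.1  0. ] shift_new [ -1.4   4.3 127. ] shift_old [ -1.5   4.5 127. ] q6 91.5 t 12.12
0.88 ((322.0, 233.0), (270.0, 76.0), 90.0) [109.6149217  107.50252362  97.15083474]
0.73 ((436.0, 23.0), (46.0, 110.0), 90.0) [16.33213351 60.17768325 24.92997382]
```

View pics/w3.png

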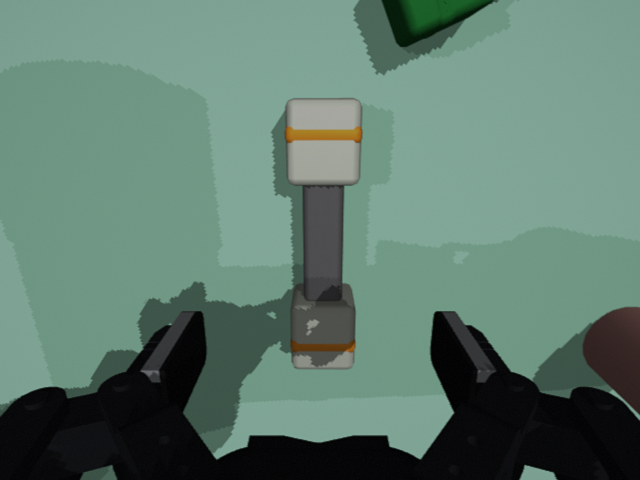

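```bash
python3 -m inch '[[[100,-1.5,2.5,31,0,0,0],[100,0,0,31,0,0,0],[100,0,0,31,0,0,0],[100,0,0,31,0,0,0],[0,0,0,0,0,0,0],[0,0,0,0,0,0,0],[0,0,0,0,0,0,0],[0,0,0,0,0,0,0]]]' 70; python3 -m inch '[[[0,0,0,0,0,0,0],[0,0,0,-10,0,0,0],[0,0,0,-20,0,0,0],[0,0,0,-40,0,0,0],[0,0,0,-45,0,0,0],[0,0,0,-45,0,0,0],[0,0,0,0,0,0,0],[0,0,0,0,0,0,0]]]'; python3 - <<'E'
from h import *
o=bot.get_obs();R=Ro.from_euler("xyz",o["tcp_rot"],degrees=True)
t=o["torque"]; print("heavy dir in tool",R.inv().apply([t[1],-t[0],0]),o["grasp_force"])
for f in (0,1): go(rack([0,55,60]),rtool(f))
E
```

```text
time: 13.18
ee_pos: [0.434, 0.3045, 0.0126]
tcp_rot: [179.9, -0.1, 123.6]
wrist_force: [-1.4, -1.8, 7.8]
opening: 0.0248
grasp_force: 71.1
time: 14.18
ee_pos: [0.433, 0.3037, 0.1701]
tcp_rot: [-179.9, -0.1, 123.6]
wrist_force: [0.2, -0.5, -4.2]
opening: 0.0247
grasp_force: 69.6
heavy dir in tool [ 0.14076029 -0.02332495  0.00019169] 69.60462927818298
rot [-13.3   6.7 125.8] shift_new [165.8 269.4  98. ] shift_old [-325.2  -12.5   61. ] q6 91.4 t 14.18
rot [ -5.7 -11.2 -53.5] shift_new [-165.8 -269.4   98. ] shift_old [-325.2  -12.5   61. ] q6 91.4 t 14.18
```

```bash
python3 -m inch '[[[0,0,0,0,-0.95,-1.87,-8.92],[0,0,0,0,-0.95,-1.87,-8.92],[0,0,0,0,-0.95,-1.87,-8.92],[0,0,0,0,-0.95,-1.87,-8.92],[0,0,0,0,-0.95,-1.87,-8.92],[0,0,0,0,-0.95,-1.87,-8.92],[0,-15,-25,0,0,0,0],[0,-30,-45,0,0,0,0]]]'; python3 -m inch '[[[0,-30,-50,0,0,0,0],[0,-30,-50,0,0,0,0],[0,-30,-50,10,0,0,0],[0,-24,-40,25,0,0,0],[0,-7,-9,30,0,0,0],[0,0,0,15,0,0,0],[0,0,0,0,0,0,0]]]'; python3 - <<'E'
from h import *
go(rack([0,55,12]),rtool(1))
o=bot.get_obs();print(o["torque"],o["grasp_force"])
E
```

```text
time: 15.18
ee_pos: [0.4729, 0.2318, 0.1778]
tcp_rot: [-180.0, 11.9, 177.6]
wrist_force: [0.8, 0.5, -4.2]
opening: 0.0247
grasp_force: 69.6
time: 16.05
ee_pos: [0.5983, 0.0274, 0.1246]
tcp_rot: [180.0, 11.8, 177.4]
wrist_force: [-0.7, -0.6, -3.6]
opening: 0.0246
grasp_force: 69.6
rot [ 0.1 -0.2  0.1] shift_new [-1.  -1.2 64.5] shift_old [-1.2 -1.3 64.5] q6 5.7 t 16.05
[0.02105741 0.17776425 0.01946452] 69.64038491249084
```

```bash
python3 -m inch '[[[0,-1,-1,15,0,0,0],[0,0,0,15,0,0,0],[0,0,0,15,0,0,0],[0,0,0,8,0,0,0],[0,0,0,5,0,0,0],[0,0,0,3,0,0,0],[0,0,0,0,0,0,0]]]'; python3 -m inch '[[[0,0,0,1,0,0,0],[0,0,0,1,0,0,0],[0,0,0,0,0,0,0]]]'; python3 - <<'E'
from h import *
go(rack([0,55,12]),rtool(1)); print(bot.get_obs()["torque"])
E
```

```text
time: 16.92
ee_pos: [0.6135, 0.0254, 0.0677]
tcp_rot: [179.9, 12.1, 177.3]
wrist_force: [-0.4, 0.1, -3.8]
opening: 0.0244
grasp_force: 69.8
time: 17.3
ee_pos: [0.6138, 0.0254, 0.0656]
tcp_rot: [179.9, 12.1, 177.4]
wrist_force: [0.2, -0.1, -4.0]
opening: 0.0247
grasp_force: 69.8
rot [0.1 0.1 0.1] shift_new [2.  0.1 3.5] shift_old [2.  0.1 3.5] q6 5.4 t 17.3
[ 0.02752442  0.19413572 -0.01302901]
```

```bash
python3 -m inch '[[[0,1,0,1.5,0,0,0],[0,0,0,1,0,0,0],[0,0,0,1,0,0,0],[0,0,0,0,0,0,0]]]'; python3 -c "
from workcell import bot; o=bot.get_obs(); print(o['torque'],o['wrist_force'])"
```

```text
time: 17.8
ee_pos: [0.6134, 0.0255, 0.0627]
tcp_rot: [179.9, 12.1, 177.4]
wrist_force: [-5.5, 1.1, 3.6]
opening: 0.0248
grasp_force: 70.8
[-0.07167033  1.26141478 -0.06905761] [-5.52317751  1.05089418  3.6163493 ]
```

```bash
python3 -m inch '[[[0,0,0,0.3,0,0,0],[15,0,0,0,0,0,0],[60,0,0,0,0,0,0],[70,0,0,0,0,0,0],[70,0,0,0,0,0,0]]]'; python3 -m inch '[[[70,0,0,-15,0,0,0],[70,0,0,-30,0,0,0],[70,0,0,-40,0,0,0],[70,0,0,-40,0,0,0],[70,40,0,-20,0,0,0],[70,50,0,0,0,0,0],[70,0,0,0,0,0,0],[70,0,0,0,0,0,0]]]'; python3 - <<'E'
from h import *
ims=[]
for n in ["wrist","top","scene"]:
    c=viewer.camera(n); im=c["pixels"].copy()
    for d in finder.mark_of(n,"light_a"):
        p=atz(c,*d["position"],.07); print(n,round(d["conf"],2),np.round(d["position"]),"rack", np.round(RR.inv().apply(p-RO)*1000,1))
    ims.append(im)
out=np.hstack([cv2.resize(ims[0],(533,400)),cv2.resize(ims[2][190:390,200:333],(266,400))])
cv2.imwrite("pics/f.png",out[:,:,::-1])
E
```

```text
time: 18.42
ee_pos: [0.6138, 0.0254, 0.0617]
tcp_rot: [179.9, 12.1, 177.3]
wrist_force: [-0.7, 0.2, -0.7]
opening: 0.0593
grasp_force: 0.0
time: 19.42
ee_pos: [0.4959, 0.0308, 0.186]
tcp_rot: [179.9, 12.2, 177.4]
wrist_force: [-0.3, -0.8, 0.3]
opening: 0.0592
grasp_force: 0.0
wrist 0.64 [320. 330.] rack [ 5.4 56.7 19.3]
top 0.9 [140. 290.] rack [-190.9  514.8   61. ]
top 0.83 [349. 215.] rack [-5.6 55.1 21.6]
top 0.68 [401. 217.] rack [ -5.5 -59.8  21.6]
scene 0.87 [261. 276.] rack [  1.6 -59.2  20.1]
scene 0.84 [435. 160.] rack [-151.3  498.9   52.6]
scene 0.79 [306. 258.] rack [-0.7 56.2 20.6]
scene 0.38 [438. 250.] rack [103.3 353.1  -1.5]
```

View pics/f.png

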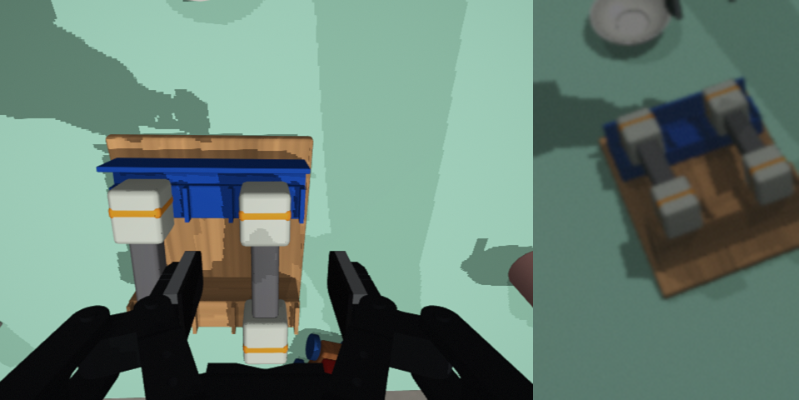

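```bash
python3 -c "
from workcell import bot; print(bot.job_done())"
```

```text
the job is handed in; nothing more can be done
None
```

Both night-lights are lying in the rack's two channels with their heavy ends (found from the wrist torque when lifted) at the low blue end; the bottle and the green look-alike were left alone, and I handed the job in at about 19.6 s.

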